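# Lid the treat canister and hold its vent half open

### The job

Put the loose lid on the open dog-treat canister so that it sits level and fully seated on the rim, and let go of it. Then press the sprung vent button on top of the lid about half way in (6 mm of its 12 mm travel) to let the trapped air out, and finish still holding it there: the program ends with the button held half way, not let go. Keep the canister standing about where it is and leave the other things on the shelf alone.

Things in the scene. Friction and masses are not known exactly. Their poses are not given: they have to be found in the camera images.
- canister: an open-topped upright aluminium canister, loose, about 0.3 kg, 80 mm outside diameter, 90 mm high, wall 4 mm (mouth 72 mm across), standing on the ash shelf, whose top is 22 mm above the work surface; origin at the centre of its underside, z up
- canister_rim (a point): the centre of the canister's mouth, level with the top of its rim (90 mm above the canister's underside)
- lid: the loose lid, 0.13 kg, right way up on the shelf; origin at the centre of its underside, z up. In its own z: plug 65 mm across (foot bevelled to 58) from 0 to 8 mm, flat aluminium flange 84 mm across from 8 to 13, black round hub 32 mm across from 13 to 37 (grip here), round steel vent button 22 mm across from 37 to 51. The plug enters the mouth with 3.5 mm play all round
- lid_seat (a point): the centre of the underside of the lid's flange (8 mm above the lid's origin), which rests on the rim; it coincides with canister_rim when the lid is seated
- vent_top (a point): the centre of the top face of the vent button; it moves with the button; z up, 51 mm above the lid's origin when the button is out
- vent (a joint): how far the sprung vent button is pressed straight down into the lid's hub, in m: 0 out, 0.012 fully in, 0.006 half way. The spring pushes back with 3 N at the start of the travel, 6 N half way and 9 N at the bottom; half way in, its top is still 8 mm above the hub
- power_bank: a round white power bank, a disc 68 mm across and 22 mm thick, lying close to the canister, on its side away from the robot; origin at the centre of its underside. Leave it alone
- tracker: an orange plastic dog tag tracker, a disc 32 mm across and 9 mm thick with a small lug, lying flat; origin at the centre of the disc's underside. Leave it alone
- earbud_case: a black rounded earbud case 46 x 60 mm, 25 mm high; origin at the centre of its underside. Leave it alone
- pump_head: a chrome bike pump head about 110 mm long and 40 mm high, with a small thumb lever; origin under its middle. Leave it alone
- dish: a shallow white ceramic dish, 100 mm across and 24 mm high, with two keys in it; origin at the centre of its underside. Leave it alone

How it is judged:
By the outcome, as a careful person would: the job done as asked, in the order asked, and still so for the second after the job is handed in, while the arm keeps its last pose, push and grip.
It also fails if it takes over 50 s, if anything falls off the work surface, if the arm or the gripper's body presses on something with over 40 N, if the wrist force passes 120 N, or if a joint passes its speed limit or range.

### The arm

A 6-joint arm with a two-finger parallel gripper is mounted at the origin on the work surface. World frame = base frame: x ahead of the robot, y to its left, z up, the work surface at z = 0. Lengths are in m, angles in rad, forces in N, time in s.
With the tool pointing down it reaches from about 0.35 to 0.85 m from the base axis. Payload 8.1 kg.
Tool frame: the origin (TCP) lies on the centre line of the jaws, within the pads' length; the fingertips stand 22 mm ahead of it and the grasp point (between the pads) lies 3 mm ahead of it; z points along the fingers, y is the line along which they close (so a half turn about z gives the same grasp; the last joint's range is limited). The gripper opens to 93 mm and grips with 3 to 60 N. Pads are 15 mm wide; open, the fingers measure 128 mm over their backs; the gripper's body (75 mm by 188 mm) begins 65 mm behind the grasp point.
Start: joints at [1.041, 0.13, 1.488, -0, 1.523, -0.085], TCP at [0.258, 0.542, 0.201] pointing down, gripper open.
Joint ranges: [-2.96, 2.96], [-0.89, 2.26], [0.02, 2.5], [-1.34, 4.48], [0, 2.73], [-2.66, 2.66]. Speed limits (rad/s): [2.39, 2.39, 2.79, 3.14, 3.14, 3.14].

### API

Orientations are given as a rotation vector (axis times angle).
In Python, from plant import robot gives the robot as it stands.
- The arm moves only by the shell command python3 inch.py 'ROWS' [FORCE]. ROWS is a JSON object whose key "moves" holds a list of rows, 1 to 20 of them, each of 5 numbers: the finger opening in m, then dx, dy, dz in shares of the most that a row can go, 1 being 50 mm, then a turn about the tool's z in a scale on which 1.0 is 4 rad; each row shifts and turns the commanded pose from where the row before left it, along the tool's axes as they then stand; what a row does not reach is not made up. A row lasts 1/10 s, in which the tool goes at most 0.05 m and 0.15 rad, less where a joint would pass 70% of its speed; a pose out of reach is approached as far as the arm can. The fingers move at their own pace and stop on an object; FORCE is the grip in N (left out, the last holds). Time passes only in rows, so rows that do not move let the fingers close. It prints the time, the measured TCP pose, the force, the opening and the grip force at its end. Input that does not fit is refused with a message, and nothing moves.
- robot.read_state(): the state, without advancing time (a new reading comes with each control period).
- robot.read_camera(name): name is "scene" or "top" or "wrist"; returns a dict with "image" (480x640x3 uint8, red, green, blue), "fx", "fy", "cx", "cy" (pixels), "R" (3x3) and "t" (3): a world point X has camera coordinates R X + t. Camera axes: x right, y down, z forward; pixel columns grow to the right and rows downward; lengths in m; the calibration is good to about 2 mm. A picture is of the moment at which its call begins. There is no depth.
- robot.close_job(): hands the job in; it is judged then, once.
The state is a dict: "t": time; "q": joint angles; "dq": joint speeds; "joint_torque": joint torques, N m; "tool_pos": TCP position; "orientation": TCP orientation; "force": force on the tool from outside, world axes, zero at the start; "wrist_torque": the same for the moment, N m; "opening": finger opening in m; "gripper_force": force on a finger pad.
Only numpy, scipy, OpenCV 4.12 (cv2) and the standard library are available. Lean on these libraries where they do the work, as an engineer would, in place of code of your own. Each camera call takes 0.05 s, during which the arm holds its last target. There are 200 camera calls.

## Working session

There is one attempt and no reset: what is moved stays moved. The work goes in short steps, Python scripts to look and compute and a shell command to move; the robot and the scene stay as the last step left them, time stands still between calls to the robot, and variables do not carry over. Pictures are saved under pics/ and viewed, at most 10 in all, crops included, and the job is handed in when it is done.

```bash
ls; mkdir -p pics; python3 - <<'E'
from plant import robot
import cv2,numpy as np
for n in("scene","top"):
    c=robot.read_camera(n); cv2.imwrite(f"pics/{n}0.png",c["image"][:,:,::-1]); np.savez(f"{n}0.npz",**c)
    print(n,c["fx"],c["cx"],c["cy"],np.round(c["R"],4).tolist(),np.round(c["t"],4).tolist())
s=robot.read_state();print(s["t"],s["tool_pos"],s["orientation"],s["force"],s["opening"])
E
```

```text
inch.py
pics
plant.py
scene 467.19460290921666 316.50278757892664 242.58436225993634 [[-0.3828, 0.9238, 0.0054], [0.6627, 0.2787, -0.6951], [-0.6436, -0.2625, -0.7189]] [0.2098, -0.2907, 1.306]
top 496.3030757424392 315.8732071547516 250.72613659280796 [[-0.0042, -0.9997, 0.0224], [-0.9807, -0.0003, -0.1953], [0.1953, -0.0228, -0.9805]] [-0.0122, 0.5798, 0.9776]
0.1 [0.25788    0.5411548  0.19979876] [-6.92811854e-01 -3.06374978e+00  2.47513089e-03] [0.72125861 0.85173259 0.56302199] 0.09310305564653272
```

View pics/scene0.png

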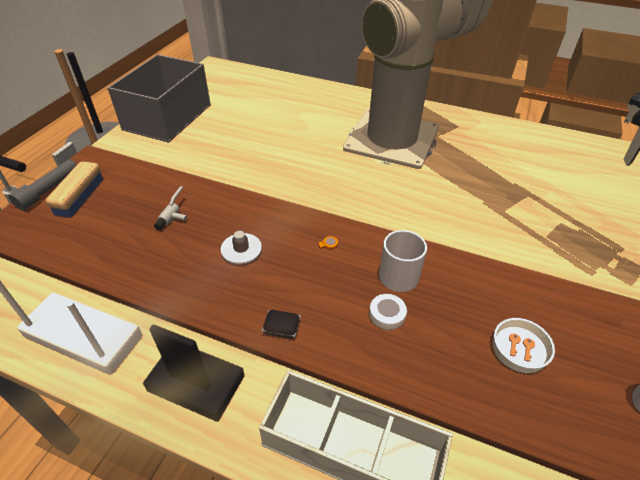

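View pics/top0.png

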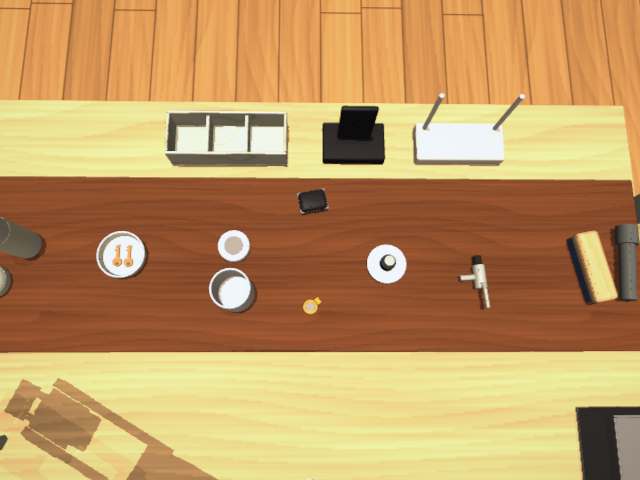

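The lid is at about scene (241,247) / top (387,264), and the canister at scene (403,260) / top (231,290). The power bank is just beyond the canister. Next I'll enlarge those areas in both views.

```bash
python3 - <<'E'
import cv2,numpy as np
s=cv2.imread("pics/scene0.png");t=cv2.imread("pics/top0.png")
f=lambda im,x,y:cv2.resize(im[y:y+60,x:x+80],None,fx=5,fy=5,interpolation=cv2.INTER_CUBIC)
cv2.imwrite("pics/crops.png",np.vstack([np.hstack([f(s,205,215),f(s,365,225)]),np.hstack([f(t,350,235),f(t,190,260)])]))
E
```

```text
(no output)
```

View pics/crops.png

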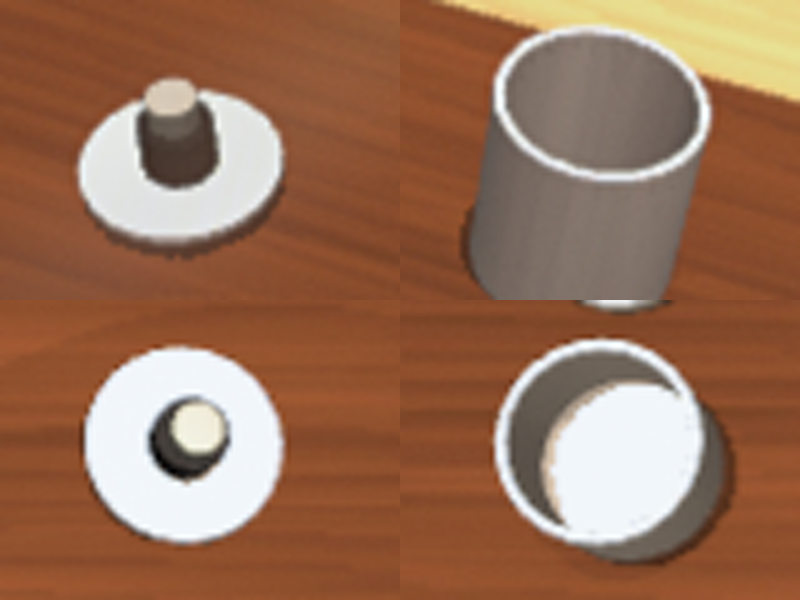

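The crops show clear ellipses for the button, the flange top and the canister rim. Next I'll triangulate them.

```bash
cat >h.py <<'E'
import numpy as np, cv2
from scipy.optimize import least_squares
def proj(c,X):
    p=np.asarray(X)@np.asarray(c["R"]).T+c["t"]; return np.c_[c["fx"]*p[:,0]/p[:,2]+c["cx"],c["fy"]*p[:,1]/p[:,2]+c["cy"]]
A=np.linspace(0,2*np.pi,73)
def box(c,X,r):  # image bbox of a horizontal circle
    p=proj(c,np.c_[X[0]+r*np.cos(A),X[1]+r*np.sin(A),np.full(73,X[2])]); return np.r_[p.min(0),p.max(0)]
def fit(obs,r,x0):  # obs: list of (cam, bbox xmin,ymin,xmax,ymax)
    s=least_squares(lambda X:np.concatenate([box(c,X,r)-b for c,b in obs]),x0); return s.x,np.round(s.fun,1)
E
python3 - <<'E'
from h import *
s=dict(np.load("scene0.npz"));t=dict(np.load("top0.npz"))
S=lambda b,x,y:np.array(b)/5+np.array([x,y,x,y])-.4
for n,r,bs,bt in [("button",.011,S([144,78,197,116],205,215),S([170,102,227,154],350,235)),
 ("flange",.042,S([79,90,284,240],205,215),S([83,47,283,243],350,235)),
 ("rim",.040,S([95,27,310,181],365,225),S([96,39,303,245],190,260))]:
    print(n,*fit([(s,bs),(t,bt)],r,[.5,0,.08]))
from plant import robot
from scipy.spatial.transform import Rotation as Ro
st=robot.read_state();print(Ro.from_rotvec(st["orientation"]).as_matrix().round(3).tolist())
w=robot.read_camera("wrist");R=Ro.from_rotvec(st["orientation"]).as_matrix()
print("cam in tool",R.T@(-np.array(w["R"]).T@w["t"]-st["tool_pos"]),(np.array(w["R"])@R).round(3).tolist(),w["fx"])
E
```

```text
button [ 0.55752295 -0.16471396  0.07203216] [ 0.3  0.   0.7  0.1  0.8 -0.3  0.1 -0.1]
flange [ 0.55739976 -0.1645032   0.03359031] [ 0.5  0.3  0.4 -0.2  0.7 -0.   0.  -0.4]
rim [0.4957726  0.15552783 0.1106792 ] [-0.1 -0.2  0.3  0.2  0.1  0.1  0.1 -0.1]
[[-0.903, 0.43, -0.001], [0.43, 0.903, -0.001], [0.0, -0.002, -1.0]]
cam in tool [ 6.83332919e-02  2.62663937e-05 -1.82875761e-01] [[0.0, 1.0, 0.0], [-0.969, 0.0, -0.247], [-0.247, -0.0, 0.969]] 353.2153057675498
```

Heights agree with the text: button top 0.072, flange 0.034, rim 0.111. Next I'll move above the lid.

The rows are not in the units I measure in: shifts go in shares of 50 mm and turns go in shares of 4 rad. I convert before sending: -0.033 m is -0.66, -0.03 m is -0.6.

```bash
python3 inch.py '{"moves": [[0.07, -0.66, -0.6, 0, 0], [0.07, -0.66, -0.6, 0, 0], [0.07, -0.66, -0.6, 0, 0], [0.07, -0.66, -0.6, 0, 0], [0.07, -0.66, -0.6, 0, 0], [0.07, -0.66, -0.6, 0, 0], [0.07, -0.66, -0.6, 0, 0], [0.07, -0.66, -0.6, 0, 0], [0.07, -0.66, -0.6, 0, 0], [0.07, -0.66, -0.6, 0, 0], [0.07, -0.66, -0.6, 0, 0], [0.07, -0.66, -0.6, 0, 0], [0.07, -0.66, -0.6, 0, 0], [0.07, -0.66, -0.6, 0, 0], [0.07, -0.66, -0.6, 0, 0], [0.07, -0.66, -0.6, 0, 0], [0.07, -0.66, -0.6, 0, 0], [0.07, 0, 0, 0, 0], [0.07, 0, 0, 0, 0]]}' 15
python3 - <<'E'
from plant import robot
import cv2,numpy as np
from scipy.spatial.transform import Rotation as Ro
from h import *
st=robot.read_state();R=Ro.from_rotvec(st["orientation"]).as_matrix()
print(st["q"].round(2),R.round(3).tolist(),R.T@([.5573,-.1645,.060]-st["tool_pos"]))
w=robot.read_camera("wrist"); np.savez("w1.npz",**w)
cv2.imwrite("pics/w1.png",w["image"][:,:,::-1])
print("predicted flange",box(w,[.5573,-.1645,.035],.042),"button",box(w,[.5573,-.1645,.073],.011))
E
```

```text
t: 2.05
tool_pos: [0.5447, -0.1608, 0.1998]
orientation: [-0.696, -3.062, -0.001]
force: [-0.3, 0.4, 1.1]
opening: 0.0699
gripper_force: 0.0
[-0.38  0.05  1.58  0.    1.52 -1.5 ] [[-0.902, 0.432, -0.002], [0.432, 0.902, 0.001], [0.002, 0.0, -1.0]] [-0.01318905  0.00210286  0.13981303]
predicted flange [277.87433326 189.62395146 360.96664011 270.63711366] button [307.51476139 228.96002413 331.78047428 252.44022745]
```

View pics/w1.png

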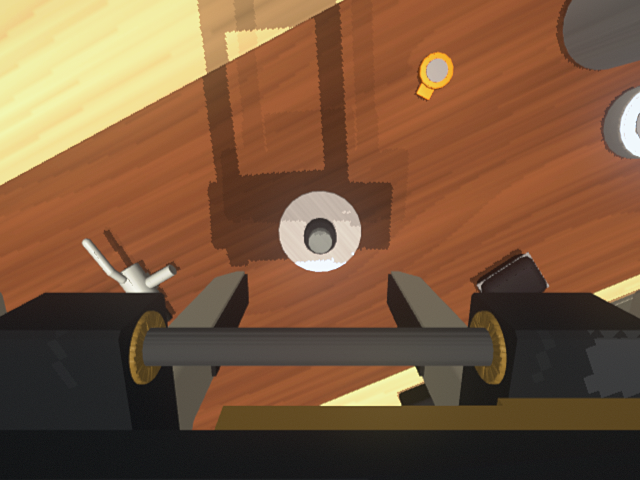

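The lid flange is centred at about (320,231) and the button at (320,237), within 1.5 px of prediction. Next I'll descend and grip the hub.

Scaled: 0.04 m is 0.8, -0.014 m is -0.28.

```bash
python3 inch.py '{"moves": [[0.07, -0.28, 0.044, 0.4, 0], [0.07, 0, 0, 0.8, 0], [0.07, 0, 0, 0.8, 0], [0.07, 0, 0, 0.5, 0], [0.07, 0, 0, 0.26, 0], [0.07, 0, 0, 0, 0], [0.0, 0, 0, 0, 0], [0.0, 0, 0, 0, 0], [0.0, 0, 0, 0, 0], [0.0, 0, 0, 0, 0], [0.0, 0, 0, 0, 0], [0.0, 0, 0, 0, 0]]}' 25
```

```text
t: 3.3
tool_pos: [0.5588, -0.1643, 0.063]
orientation: [0.693, 3.064, -0.0]
force: [-0.4, -0.3, 0.1]
opening: 0.0265
gripper_force: 0.0
```

```bash
python3 inch.py '{"moves": [[0.0, 0, 0, 0, 0], [0, 0, 0, 0, 0]]}'
python3 - <<'E'
from plant import robot
import cv2,numpy as np
w=robot.read_camera("wrist");s=robot.read_camera("scene")
a=w["image"][200:460,150:490];b=s["image"][195:275,180:290]
cv2.imwrite("pics/w2.png",np.hstack([cv2.resize(a,(400,306)),cv2.resize(b,(400,306))])[:,:,::-1])
E
```

```text
t: 3.5
tool_pos: [0.5586, -0.1642, 0.0627]
orientation: [-0.693, -3.064, 0.0]
force: [0.4, -0.8, -0.2]
opening: 0.0104
gripper_force: 0.0
```

View pics/w2.png

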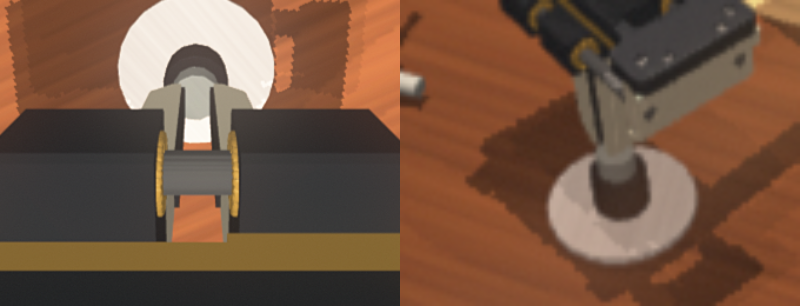

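The fingers closed to 10 mm without touching anything and the lid hasn't moved. So the fingertips aren't where the readings imply, and I'll check this by projecting them.

```bash
python3 - <<'E'
from plant import robot
from h import *
from scipy.spatial.transform import Rotation as Ro
st=robot.read_state();R=Ro.from_rotvec(st["orientation"]).as_matrix();p=np.array(st["tool_pos"])
ims=[]
s=robot.read_camera("scene");w=robot.read_camera("wrist");t=robot.read_camera("top")
L=np.array([.5573,-.1645,0])
for n,c,(x,y,W,H) in(("s",s,(190,170,100,100)),("w",w,(220,180,200,200)),("t",t,(340,210,100,100))):
    im=c["image"][:,:,::-1].copy();k=400/W
    im=cv2.resize(im[y:y+H,x:x+W],(400,400),interpolation=cv2.INTER_CUBIC)
    for X,col in((p+R[:,2]*.022,(0,0,255)),(L+[0,0,.073],(0,255,0)),(L+[0,0,.059],(255,0,0))):
        q=proj(c,[X])[0];cv2.circle(im,tuple(int(v) for v in (q-[x,y]+.5)*k),3,col,-1)
        print(n,q.round(1))
    ims.append(im)
cv2.imwrite("pics/dbg.png",np.hstack(ims[:2]))
E
```

```text
s [240.9 245.3]
s [239.3 233.7]
s [240.  238.5]
w [317.3 263.7]
w [315.6 281.4]
w [315.7 272.2]
t [387.  262.1]
t [389.7 260. ]
t [388.6 261.2]
```

View pics/dbg.png

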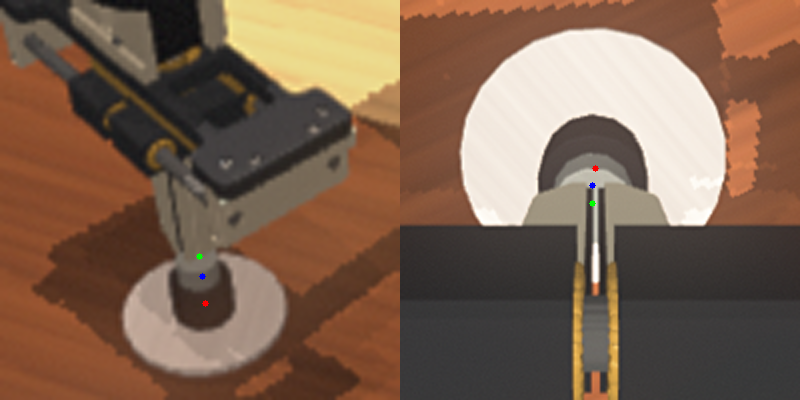

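The image shows the fingertips just above the button top, so they stand higher relative to the TCP than the spec says. I'll open and come down gently, watching the force, to find the true tip height against the wide flange.

Scaled: 0.006 m is 0.12, 0.004 m is 0.08.

```bash
python3 inch.py '{"moves": [[0.06, 0, 0, 0, 0], [0.06, 0, 0, 0, 0], [0.06, 0, 0, 0, 0], [0.06, 0, 0, 0, 0], [0.06, 0, 0, 0, 0]]}'; python3 inch.py '{"moves": [[0.06, 0, 0, 0.12, 0], [0.06, 0, 0, 0.12, 0], [0.06, 0, 0, 0.08, 0], [0.06, 0, 0, 0, 0]]}'
```

```text
t: 4.25
tool_pos: [0.5587, -0.1642, 0.0627]
orientation: [-0.693, -3.064, 0.0]
force: [0.2, 0.7, -0.2]
opening: 0.0357
gripper_force: 0.0
t: 4.65
tool_pos: [0.5578, -0.1638, 0.0454]
orientation: [-0.693, -3.062, -0.0]
force: [0.1, 0.5, -1.0]
opening: 0.0599
gripper_force: 0.0
```

Scaled: 0.004 m is 0.08, 0.003 m is 0.06.

```bash
python3 inch.py '{"moves": [[0.06, 0, 0, 0.08, 0], [0.06, 0, 0, 0.06, 0], [0.06, 0, 0, 0, 0]]}'; python3 - <<'E'
from plant import robot
import cv2,numpy as np
w=robot.read_camera("wrist");s=robot.read_camera("scene")
a=w["image"][180:340,215:415];b=s["image"][200:264,200:280]
r=lambda i:cv2.resize(i,(400,320),interpolation=cv2.INTER_CUBIC)
cv2.imwrite("pics/w3.png",np.hstack([r(a),r(b)])[:,:,::-1])
E
```

```text
t: 4.95
tool_pos: [0.5583, -0.164, 0.0391]
orientation: [-0.693, -3.063, -0.0]
force: [0.1, 0.9, -0.4]
opening: 0.0601
gripper_force: 0.0
```

View pics/w3.png

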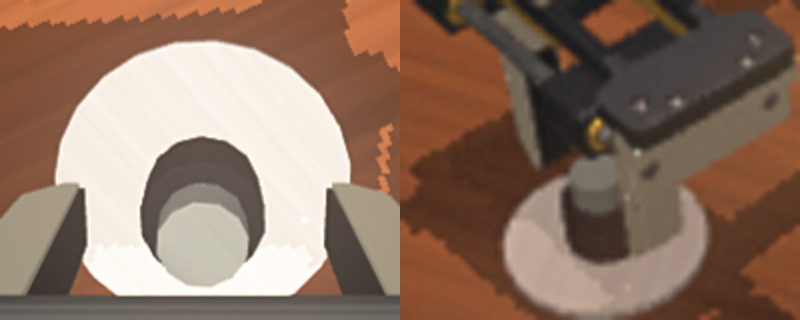

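The fingers now straddle the hub, with their tips near flange level. I'll work out the tip height from the near finger's inner lower corner, at about (246.5,250).

```bash
python3 - <<'E'
from h import *
s=dict(np.load("scene0.npz"))
for z in(.035,.04,.045,.05,.055):
    print(z,[proj(s,[[.5583+a*-.902+b*.432,-.164+a*.432+b*.902,z]])[0].round(1) for a,b in((-.0075,.03),(.0075,.03),(-.0075,.04))])
E
```

```text
0.035 [array([247. , 256.9]), array([253. , 253.3]), array([249.9, 259.7])]
0.04 [array([246.7, 255.2]), array([252.7, 251.6]), array([249.7, 258. ])]
0.045 [array([246.5, 253.6]), array([252.5, 249.9]), array([249.4, 256.3])]
0.05 [array([246.2, 251.9]), array([252.3, 248.2]), array([249.2, 254.6])]
0.055 [array([245.9, 250.2]), array([252. , 246.5]), array([248.9, 252.9])]
```

Scaled: 0.003 m is 0.06.

```bash
python3 inch.py '{"moves": [[0.06, 0, 0, 0.06, 0], [0.06, 0, 0, 0.06, 0], [0.06, 0, 0, 0, 0]]}';python3 inch.py '{"moves": [[0.06, 0, 0, 0.04, 0], [0.06, 0, 0, 0, 0]]}'
```

```text
t: 5.35
tool_pos: [0.5583, -0.164, 0.0331]
orientation: [-0.693, -3.063, -0.0]
force: [-0.4, -0.3, 0.3]
opening: 0.0602
gripper_force: 0.0
t: 5.55
tool_pos: [0.5586, -0.1641, 0.0315]
orientation: [-0.693, -3.064, -0.0]
force: [0.0, 0.7, -0.1]
opening: 0.0603
gripper_force: 0.0
```

```bash
python3 inch.py '{"moves": [[0.0, 0, 0, 0, 0], [0.0, 0, 0, 0, 0], [0.0, 0, 0, 0, 0], [0.0, 0, 0, 0, 0], [0.0, 0, 0, 0, 0], [0.0, 0, 0, 0, 0]]}' 30
```

```text
t: 6.15
tool_pos: [0.5588, -0.1642, 0.0318]
orientation: [0.693, 3.064, -0.0]
force: [0.4, 0.3, 0.7]
opening: 0.031
gripper_force: 30.0
```

The hub is gripped (31 mm opening, 30 N). Next I'll lift and carry it to the canister.

Scaled: 0.04 m is 0.8, -0.03 m is -0.6.

```bash
python3 inch.py '{"moves": [[0.0, 0, 0, -0.3, 0], [0, 0, 0, -0.6, 0], [0, 0, 0, -0.6, 0], [0, 0, 0, -0.6, 0], [0, 0, 0, -0.5, 0], [0, 0.2, 0.3, 0, 0], [0, 0.4, 0.6, 0, 0], [0, 0.6, 0.8, 0, 0], [0, 0.6, 0.8, 0, 0], [0, 0.6, 0.8, 0, 0], [0, 0.6, 0.8, 0, 0], [0, 0.4, 0.6, 0, 0], [0, 0.28, 0.34, 0, 0], [0, 0.1, 0.1, 0, 0], [0, 0, 0, 0, 0], [0, 0, 0, 0, 0]]}'
python3 - <<'E'
from plant import robot
from h import *
from scipy.spatial.transform import Rotation as Ro
st=robot.read_state();R=Ro.from_rotvec(st["orientation"]).as_matrix();p=st["tool_pos"]
L=p+R@np.array([.0015,0,.0097]); print("lid est",L,"move",R.T@(np.array([.4958,.1555,.104])-L),R.round(3).tolist())
s=robot.read_camera("scene");t=robot.read_camera("top");np.savez("s4.npz",**s);np.savez("t4.npz",**t)
for n,c in(("s",s),("t",t)):
  for X,r in((L+[0,0,.013],.042),([.4958,.1555,.112],.04)):print(n,box(c,X,r).round(1))
r=lambda i:cv2.resize(i,(400,400),interpolation=cv2.INTER_CUBIC)
cv2.imwrite("pics/p4.png",np.hstack([r(s["image"][200:300,350:450]),r(t["image"][230:330,180:280])])[:,:,::-1])
E
```

```text
t: 7.75
tool_pos: [0.4984, 0.1485, 0.1614]
orientation: [-0.693, -3.064, 0.001]
force: [-0.4, -0.2, -1.2]
opening: 0.0305
gripper_force: 30.0
lid est [0.49707128 0.14918808 0.1517042 ] move [0.00385322 0.00518499 0.04770131] [[-0.903, 0.43, -0.001], [0.43, 0.903, -0.001], [0.0, -0.001, -1.0]]
s [382.  207.5 429.7 240.3]
s [383.5 229.3 427.  260.5]
t [205.7 261.  251.7 306.5]
t [208.8 267.3 250.2 308.5]
```

View pics/p4.png

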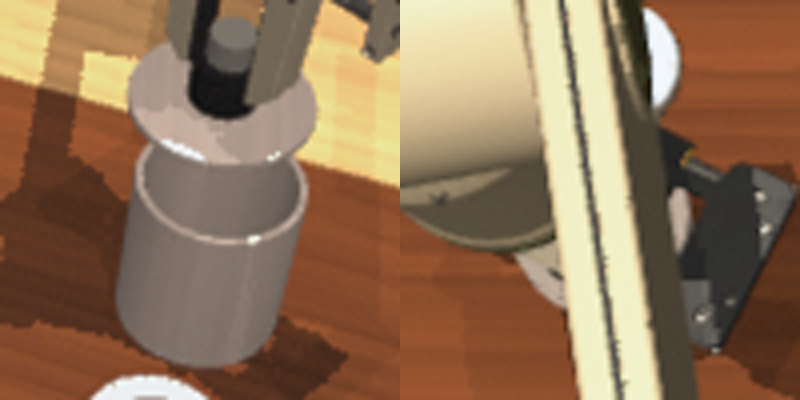

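The lid flange (382–429 px) and rim (384–427 px) both match prediction. Next I'll centre the lid and lower it.

Scaled: 0.015 m is 0.3, 0.005 m is 0.1.

```bash
python3 inch.py '{"moves": [[0, 0.08, 0.1, 0, 0], [0, 0, 0, 0.3, 0], [0, 0, 0, 0.3, 0], [0, 0, 0, 0, 0], [0, 0, 0, 0, 0]]}'
python3 - <<'E'
from plant import robot
from h import *
from scipy.spatial.transform import Rotation as Ro
st=robot.read_state();R=Ro.from_rotvec(st["orientation"]).as_matrix();p=st["tool_pos"]
L=p+R@np.array([.0015,0,.0097]); print("lid est",L,"move",R.T@(np.array([.4958,.1555,.104])-L))
s=robot.read_camera("scene")
im=s["image"][:,:,::-1]; print([box(s,X,r).round(1) for X,r in((L+[0,0,.013],.042),([.4958,.1555,.112],.04))])
g=cv2.cvtColor(im,cv2.COLOR_BGR2HSV)
for y in range(224,262,4):  # low-saturation metal extents per row
    x=np.where(g[y,365:445,1]<70)[0]+365; print(y,(x.min(),x.max()) if len(x) else None,end=" ")
E
```

```text
t: 8.35
tool_pos: [0.4963, 0.1551, 0.1304]
orientation: [-0.693, -3.062, 0.002]
force: [0.8, 0.6, -1.3]
opening: 0.0313
gripper_force: 30.0
lid est [0.49493825 0.15570676 0.12070143] move [-0.00090024  0.00020995  0.01669936]
[array([383.9, 220.1, 430.5, 252.8]), array([383.5, 229.3, 427. , 260.5])]
224 (np.int64(392), np.int64(444)) 228 (np.int64(387), np.int64(444)) 232 (np.int64(385), np.int64(427)) 236 (np.int64(384), np.int64(428)) 240 (np.int64(385), np.int64(429)) 244 (np.int64(384), np.int64(428)) 248 (np.int64(383), np.int64(426)) 252 (np.int64(382), np.int64(425)) 256 (np.int64(382), np.int64(424)) 260 (np.int64(381), np.int64(423))
```

Scaled: 0.006 m is 0.12, 0.005 m is 0.1.

```bash
python3 inch.py '{"moves": [[0, -0.01, 0, 0.12, 0], [0, 0, 0, 0.1, 0], [0, 0, 0, 0, 0]]}'; python3 inch.py '{"moves": [[0, 0, 0, 0.06, 0], [0, 0, 0, 0, 0]]}'; python3 inch.py '{"moves": [[0, 0, 0, 0.04, 0], [0, 0, 0, 0, 0]]}'
```

```text
t: 8.7
tool_pos: [0.4972, 0.155, 0.1198]
orientation: [-0.693, -3.063, 0.001]
force: [0.5, 0.5, -1.4]
opening: 0.0311
gripper_force: 30.0
t: 8.9
tool_pos: [0.4975, 0.1551, 0.1174]
orientation: [-0.693, -3.064, 0.0]
force: [-0.1, -0.2, -0.8]
opening: 0.0313
gripper_force: 30.0
t: 9.1
tool_pos: [0.4976, 0.1552, 0.1155]
orientation: [-0.693, -3.064, 0.0]
force: [-0.0, -0.7, -1.0]
opening: 0.0311
gripper_force: 30.0
```

Scaled: 0.001 m is 0.02.

```bash
python3 inch.py '{"moves": [[0, 0, 0, 0.02, 0], [0, 0, 0, 0, 0]]}'; python3 inch.py '{"moves": [[0, 0, 0, 0.02, 0], [0, 0, 0, 0, 0]]}'; python3 inch.py '{"moves": [[0, 0, 0, 0.02, 0], [0, 0, 0, 0, 0]]}'
```

```text
t: 9.3
tool_pos: [0.4976, 0.1552, 0.1147]
orientation: [-0.693, -3.064, 0.0]
force: [0.3, 0.1, -1.5]
opening: 0.0309
gripper_force: 30.0
t: 9.5
tool_pos: [0.4978, 0.1552, 0.1138]
orientation: [0.693, 3.064, 0.0]
force: [-0.3, 0.7, -0.8]
opening: 0.0308
gripper_force: 30.0
t: 9.7
tool_pos: [0.498, 0.1552, 0.1138]
orientation: [0.693, 3.064, 0.0]
force: [-2.8, -0.0, 6.3]
opening: 0.031
gripper_force: 30.0
```

Contact came exactly at the expected seating height. Next I'll release, retreat upward and inspect.

Scaled: -0.03 m is -0.6, -0.02 m is -0.4.

```bash
python3 inch.py '{"moves": [[0.045, 0, 0, -0.01, 0], [0.06, 0, 0, 0, 0], [0.06, 0, 0, 0, 0], [0.06, 0, 0, 0, 0], [0.06, 0, 0, 0, 0], [0.06, 0, 0, -0.4, 0], [0.06, 0, 0, -0.6, 0], [0.06, 0, 0, -0.4, 0], [0.06, 0.4, 0.2, 0, 0], [0.0, 0, 0, 0, 0], [0, 0, 0, 0, 0]]}' 30
python3 - <<'E'
from plant import robot
from h import *
from scipy.spatial.transform import Rotation as Ro
st=robot.read_state();R=Ro.from_rotvec(st["orientation"]).as_matrix();p=np.array(st["tool_pos"])
s=robot.read_camera("scene");w=robot.read_camera("wrist");np.savez("s5.npz",**s);np.savez("w5.npz",**w)
for n,c in(("s",s),("w",w)):
  for X,r in(([.4958,.1555,.117],.042),([.4958,.1555,.155],.011)):print(n,box(c,X,r).round(1))
a=s["image"][200:300,350:450][:,:,::-1];b=w["image"][100:400,170:470][:,:,::-1]
r=lambda i:cv2.resize(i,(400,400),interpolation=cv2.INTER_CUBIC)
cv2.imwrite("pics/p5.png",np.hstack([r(a),r(b)]));print(p)
E
```

```text
t: 10.8
tool_pos: [0.4837, 0.1728, 0.1829]
orientation: [-0.691, -3.065, 0.001]
force: [1.1, -0.6, 0.3]
opening: 0.0481
gripper_force: 0.0
s [382.7 226.7 428.6 259.5]
s [402.4 223.5 414.8 232.1]
w [247.  212.5 360.2 319.9]
w [284.1 271.6 318.6 303.8]
[0.48374783 0.17283118 0.18294994]
```

View pics/p5.png

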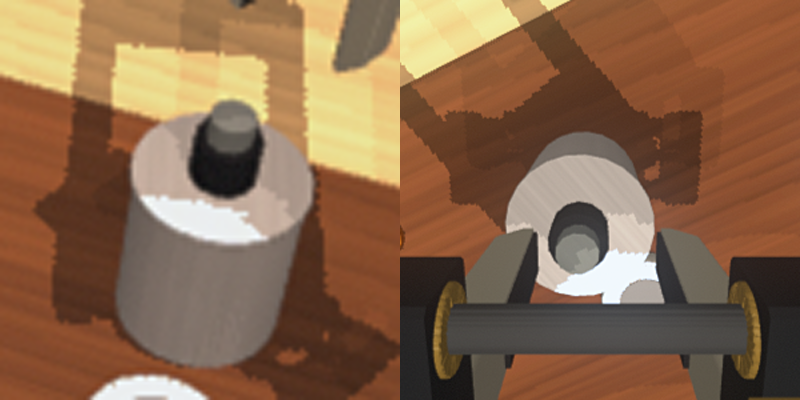

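The lid sits level on the rim. The flange spans 382.5–428.3 px as predicted, and the button is at (408.5,228). Next I'll close the fingers, centre over the button and come down to find contact.

Scaled: -0.018 m is -0.36, -0.0104 m is -0.208.

```bash
python3 inch.py '{"moves": [[0, 0, 0, 0, 0], [0, 0, 0, 0, 0], [0, 0, 0, 0, 0], [0, 0, 0, 0, 0], [0, -0.36, -0.208, 0, 0], [0, 0, 0, 0, 0], [0, 0, 0, 0.2, 0], [0, 0, 0, 0.2, 0], [0, 0, 0, 0, 0]]}' 30; python3 inch.py '{"moves": [[0, 0, 0, 0.1, 0], [0, 0, 0, 0, 0], [0, 0, 0, 0, 0]]}'
```

```text
t: 11.8
tool_pos: [0.4939, 0.1558, 0.1606]
orientation: [-0.692, -3.061, 0.002]
force: [0.4, 0.8, -0.2]
opening: 0.0005
gripper_force: 0.0
t: 12.1
tool_pos: [0.4956, 0.1558, 0.1583]
orientation: [-0.693, -3.064, -0.0]
force: [0.1, 0.1, -0.1]
opening: 0.0005
gripper_force: 0.0
```

Scaled: 0.004 m is 0.08.

```bash
python3 inch.py '{"moves": [[0, 0, 0, 0.08, 0], [0, 0, 0, 0, 0], [0, 0, 0, 0, 0]]}'; python3 inch.py '{"moves": [[0, 0, 0, 0.06, 0], [0, 0, 0, 0, 0]]}'; python3 inch.py '{"moves": [[0, 0, 0, 0.04, 0], [0, 0, 0, 0, 0]]}'
```

```text
t: 12.4
tool_pos: [0.4957, 0.1556, 0.1542]
orientation: [-0.693, -3.064, 0.0]
force: [0.2, 0.1, 0.1]
opening: 0.0007
gripper_force: 0.0
t: 12.6
tool_pos: [0.4955, 0.1556, 0.1508]
orientation: [-0.693, -3.064, 0.0]
force: [1.0, -0.1, 0.3]
opening: 0.0008
gripper_force: 0.0
t: 12.8
tool_pos: [0.4955, 0.1556, 0.1489]
orientation: [-0.693, -3.064, 0.0]
force: [0.6, 0.3, 0.8]
opening: 0.0005
gripper_force: 0.0
```

```bash
for i in 1; do python3 - <<'E'
from plant import robot
import numpy as np
s=robot.read_state();print(s["tool_pos"].round(4),s["force"].round(1))
E
done
```

```text
[0.4955 0.1556 0.1489] [0.6 0.3 0.8]
```

Scaled: 0.001 m is 0.02.

```bash
python3 inch.py '{"moves": [[0, 0, 0, 0.02, 0], [0, 0, 0, 0, 0]]}'; python3 inch.py '{"moves": [[0, 0, 0, 0.02, 0], [0, 0, 0, 0, 0]]}'; python3 inch.py '{"moves": [[0, 0, 0, 0.02, 0], [0, 0, 0, 0, 0]]}';
```

```text
t: 13.0
tool_pos: [0.4956, 0.1556, 0.1481]
orientation: [-0.693, -3.064, 0.0]
force: [-0.0, 0.5, -0.9]
opening: 0.0003
gripper_force: 0.0
t: 13.2
tool_pos: [0.4956, 0.1557, 0.1471]
orientation: [-0.693, -3.064, 0.0]
force: [0.0, 0.7, 0.3]
opening: 0.0005
gripper_force: 0.0
t: 13.4
tool_pos: [0.4956, 0.1556, 0.1461]
orientation: [-0.693, -3.064, 0.0]
force: [-0.5, -0.4, -0.7]
opening: 0.0003
gripper_force: 0.0
```

Scaled: 0.001 m is 0.02.

```bash
python3 inch.py '{"moves": [[0, 0, 0, 0.02, 0], [0, 0, 0, 0, 0]]}'|sed -n '2p;4p'; python3 inch.py '{"moves": [[0, 0, 0, 0.02, 0], [0, 0, 0, 0, 0]]}'|sed -n '2p;4p'; python3 inch.py '{"moves": [[0, 0, 0, 0.02, 0], [0, 0, 0, 0, 0]]}'|sed -n '2p;4p'
```

```text
tool_pos: [0.4956, 0.1556, 0.1451]
force: [-0.4, 0.7, 0.3]
tool_pos: [0.4956, 0.1557, 0.1441]
force: [0.4, 0.1, 0.3]
tool_pos: [0.4956, 0.1557, 0.1431]
force: [0.1, 0.9, 1.3]
```

Scaled: 0.001 m is 0.02.

```bash
python3 inch.py '{"moves": [[0, 0, 0, 0.02, 0], [0, 0, 0, 0, 0]]}'|sed -n '2p;4p'; python3 inch.py '{"moves": [[0, 0, 0, 0.02, 0], [0, 0, 0, 0, 0]]}'|sed -n '2p;4p'
```

```text
tool_pos: [0.4956, 0.1557, 0.1421]
force: [-0.8, 0.2, 0.3]
tool_pos: [0.4956, 0.1557, 0.1411]
force: [0.2, -0.0, -0.2]
```

Scaled: 0.001 m is 0.02.

```bash
python3 inch.py '{"moves": [[0, 0, 0, 0.02, 0], [0, 0, 0, 0, 0]]}'|sed -n '2p;4p'; python3 inch.py '{"moves": [[0, 0, 0, 0.02, 0], [0, 0, 0, 0, 0]]}'|sed -n '2p;4p'
```

```text
tool_pos: [0.4956, 0.1556, 0.1401]
force: [0.8, -0.2, 0.7]
tool_pos: [0.4956, 0.1557, 0.1391]
force: [-0.0, -0.1, -0.3]
```

```bash
python3 - <<'E'
from plant import robot
from h import *
s=robot.read_camera("scene");w=robot.read_camera("wrist");p=np.array(robot.read_state()["tool_pos"])
for n,c in(("s",s),("w",w)):print(n,proj(c,[[.4958,.1555,z] for z in(.155,.149,.141)]).round(1).tolist())
a=s["image"][190:270,370:450][:,:,::-1];b=w["image"][180:340,220:380][:,:,::-1]
r=lambda i:cv2.resize(i,(400,400),interpolation=cv2.INTER_CUBIC)
cv2.imwrite("pics/p6.png",np.hstack([r(a),r(b)]))
E
```

```text
s [[408.6, 227.8], [408.1, 230.2], [407.5, 233.3]]
w [[317.2, 287.8], [317.2, 283.4], [317.2, 278.0]]
```

View pics/p6.png

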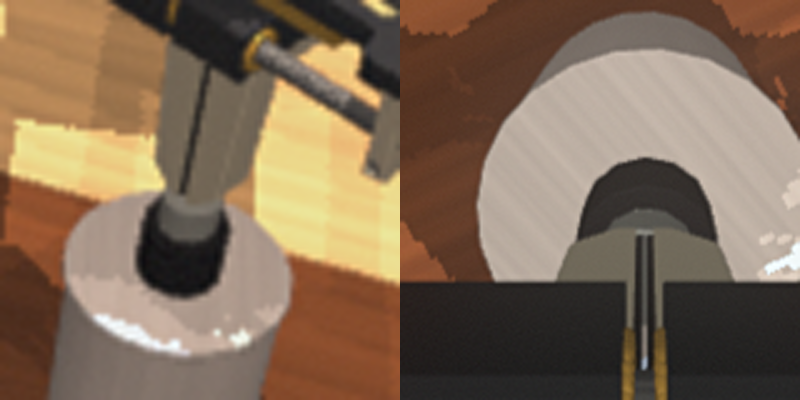

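The closed fingertips are centred right above the button, which is still fully out (scene about (408,229)). I'll carry on in 1 mm steps, going by force.

Scaled: 0.001 m is 0.02.

```bash
for i in 1; do python3 inch.py '{"moves": [[0, 0, 0, 0.02, 0], [0, 0, 0, 0, 0]]}'|sed -n '2p;4p'; python3 inch.py '{"moves": [[0, 0, 0, 0.02, 0], [0, 0, 0, 0, 0]]}'|sed -n '2p;4p'; done
```

```text
tool_pos: [0.4956, 0.1556, 0.1381]
force: [0.3, 0.3, -0.8]
tool_pos: [0.4958, 0.1557, 0.1374]
force: [-0.3, -0.1, 1.4]
```

Scaled: 0.001 m is 0.02.

```bash
python3 inch.py '{"moves": [[0, 0, 0, 0, 0]]}'|sed -n '2p;4p'; python3 inch.py '{"moves": [[0, 0, 0, 0, 0]]}'|sed -n '2p;4p';  python3 inch.py '{"moves": [[0, 0, 0, 0.02, 0], [0, 0, 0, 0, 0]]}'|sed -n '2p;4p'; python3 inch.py '{"moves": [[0, 0, 0, 0, 0]]}'|sed -n '2p;4p'
```

```text
tool_pos: [0.4958, 0.1557, 0.1374]
force: [-0.8, -0.3, 1.8]
tool_pos: [0.4958, 0.1557, 0.1374]
force: [-0.4, 0.6, 0.8]
tool_pos: [0.4958, 0.1557, 0.1364]
force: [-1.1, -0.3, 3.4]
tool_pos: [0.4958, 0.1557, 0.1364]
force: [-0.8, -0.2, 3.7]
```

Contact is at TCP z ≈ 0.1374, and the 3.5 N reading at 1 mm in fits the spring. I need 5 mm more.

Scaled: 0.002 m is 0.04.

```bash
python3 inch.py '{"moves": [[0, 0, 0, 0.04, 0], [0, 0, 0, 0.04, 0], [0, 0, 0, 0, 0]]}'|sed -n '2p;4p'; python3 inch.py '{"moves": [[0, 0, 0, 0.02, 0], [0, 0, 0, 0, 0]]}'|sed -n '2p;4p'; python3 inch.py '{"moves": [[0, 0, 0, 0, 0]]}'|sed -n '2p;4p';python3 inch.py '{"moves": [[0, 0, 0, 0, 0]]}'|sed -n '2p;4p';python3 inch.py '{"moves": [[0, 0, 0, 0, 0]]}'|sed -n '2p;4p'
python3 - <<'E'
from h import *
from plant import robot
b=np.load("s5.npz")["image"].astype(int);s=robot.read_camera("scene");a=s["image"].astype(int)
m=np.abs(a-b).sum(2)
print("canister-side diff",m[265:290,385:418].mean(),"powerbank",m[296:325,372:404].mean(),"flange front",m[250:264,385:425].mean())
for y in range(224,246,2): print(y,a[y,404:412].mean(0).round(),b[y,404:412].mean(0).round())
E
```

```text
tool_pos: [0.4958, 0.1557, 0.1322]
force: [-0.6, -0.1, 5.5]
tool_pos: [0.4958, 0.1557, 0.1314]
force: [-2.4, -0.3, 6.8]
tool_pos: [0.4959, 0.1557, 0.1315]
force: [-1.6, 0.3, 6.5]
tool_pos: [0.4958, 0.1557, 0.1315]
force: [-1.8, -0.8, 5.9]
tool_pos: [0.4958, 0.1557, 0.1315]
force: [-1.2, -1.1, 6.9]
canister-side diff 4.0206060606060605 powerbank 2.334051724137931 flange front 70.52321428571429
224 [103.  92.  77.] [233. 220. 144.]
226 [102.  91.  76.] [125. 116. 105.]
228 [104.  93.  78.] [122. 114. 105.]
230 [102.  91.  76.] [139. 130. 119.]
232 [110.  99.  85.] [127. 119. 109.]
234 [119. 112. 101.] [92. 87. 79.]
236 [93. 88. 81.] [92. 88. 81.]
238 [59. 56. 52.] [51. 48. 45.]
240 [28. 27. 27.] [29. 26. 28.]
242 [24. 22. 23.] [24. 23. 24.]
244 [24. 22. 23.] [22. 22. 23.]
```

About 5.9 mm of travel and 6.4 N, so the button is half way in. The canister and power bank haven't moved. Handing in.

```bash
python3 -c "
from plant import robot
print(robot.close_job())"
```

```text
the job is handed in; nothing more can be done
None
```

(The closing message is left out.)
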